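Roll a wound core to the soldering line and lower the hold-down on it

TASK

On the white soldering board, roll the lying wound core along the board by pushing its top sideways with a fingertip until it lies along the red line, centred over it, and let it come to rest there. Then push the raised hold-down arm over by its black knob so that it comes down with its rubber saddle sitting on the core, which must stay on the line ready for soldering. Do not grip or lift the core, leave the other things alone, and finish with the hand clear.

Things in the scene. Friction and masses are not known exactly. Their poses are not given: they have to be found in the camera images.
- line (a point): middle of the red line (2.5 mm wide) across the top of the white soldering board (280 x 106 x 12 mm, fixed on a thin dark mat; its top 14 mm above the table). x runs level along the board, square to the line, from the low end lip (4 mm high, 126 mm before the line) towards the hinge bracket: the core is rolled along +x. y runs along the line, z up.
- core_mid (a point): wound core: brown cylinder, diameter 32.3 mm, 55 mm long, 20 to 45 g, lying across the board 49 to 99 mm before the line, within 0.1 rad of parallel to it. This point is the cylinder's centre, 16.2 mm above the board; z along its axis, x and y turn as it rolls. A copper pin and tail stand 26 mm out of its +z end (on the line's +y side), within the cylinder's outline.
- core: the same core, its frame at the middle of the end away from the pin, z along the axis towards the pin. A fingertip pressed lightly (2 to 10 N) on its top and moved along +x rolls it without slip, half as far as the fingertip travels; the board's rolling drag stops it within a few mm after a slow push.
- hinge (a point): middle of the hold-down arm's hinge axis (level, parallel to the line), 107 mm behind the line, 46 mm above the board, between two steel cheeks (24 mm long, 34 mm wide over all, tops 12 mm above this point). Axes as the line's.
- hold_down (a joint): arm angle, rad: 0 = lowered, level, saddle on a core lying on the line (up to 0.1 if it lies a little off); 1.57 upright; starts 1.76 to 1.92 (its stop), leaning back from the line; -0.15 = lowered with no core there. Damped hinge: a slow push takes 1 to 2 N at the knob. Near upright it stays where left; pushed below about 1.2 it sinks by its own weight in 1 to 3 s and rests on what is under it.
- knob (a point): centre of the black ball knob, diameter 24 mm, at the arm's end, 150 mm from the hinge axis. At arm angle q it is 150 cos(q) mm from the hinge towards -x of the line and 150 sin(q) mm above it. The arm is a flat bar, 14 wide, 8 thick. 107 mm from the hinge it has an upside-down V saddle of rubber (34 mm wide, 48 long) below and a round weight (diameter 22, top 20 mm above the bar) on top.
- nippers: small cutting nippers with green grips, 117 x 36 x 11 mm, lying at the near right of the grey-green table; leave alone. Origin under the middle.
- solder_stick: pale cast solder bar, 100 x 12 x 8 mm, beside the nippers; leave alone. Origin under the middle.
- eraser: eraser in a red sleeve, 36 x 16 x 11 mm, near the nippers; leave alone. Origin under the middle.
- awl: awl with a dark wooden handle, 109 x 19 x 19 mm, lying left of the crate near the standing core; leave alone. Origin under the middle.
- standing_core: another wound core, 32 mm in diameter and 81 mm high with its copper pin, standing upright farther back to the left of the crate; leave alone. Origin under the middle.

How it is judged:
By the outcome, as a careful person would: the job done as asked, in the order asked, and still so for the second after the job is handed in, with the robot touching nothing.
It also fails if it takes over 67 s, if anything falls off the work surface, if the arm or the gripper's body presses on something with over 40 N, if the wrist force passes 120 N, or if a joint passes its speed limit or range.

ROBOT

A 7-joint arm with a two-finger parallel gripper is mounted at the origin on a cart in front of the work surface, level with it; the furniture and walls round the work are solid. World frame = base frame: x ahead of the robot, y to its left, z up, the work surface at z = 0. Lengths are in m, angles in rad, forces in N, time in s.
With the tool pointing down it reaches from about 0.425 to 1.025 m from the base axis. Payload 3.6 kg.
Tool frame: the origin (TCP) lies on the centre line of the jaws, within the pads' length; the fingertips stand 19 mm ahead of it and the grasp point (between the pads) is the TCP; z points along the fingers, y is the direction in which the jaws open and shut (so a half turn about z gives the same grasp; the last joint's range is limited). The gripper opens to 85 mm and grips with 20 to 120 N. Pads are 22 mm wide; open, the fingers measure 114 mm over their backs; the gripper's body (76 mm by 85 mm) begins 54 mm behind the grasp point. The pads swing forward as they close: fully open they stand 13 mm farther back than shut.
Start: joints at [1.181, 0.591, 0.048, 1.609, -0.033, 0.943, -0.034], TCP at [0.212, -0.693, 0.25] pointing down, gripper open.
Joint ranges: [-2.69, 2.69], [-0.47, 2.24], [-1.27, 1.36], [0.19, 2.51], [-1.53, 4.68], [0.08, 2.07], [-3.09, 3.09]. Speed limits (rad/s): [2.57, 2.57, 3.14, 3.14, 3.14, 3.14, 3.14].

INTERFACE

Orientations are given as a unit quaternion [x, y, z, w].
In Python, from cell import sensors, viewer, robot gives the robot as it stands.
- The arm moves only by the shell command python3 -m creep 'ROWS' [FORCE]. ROWS is JSON, a list of rows, each a list of 7 numbers: the closure, from 0 (fully open) to 1 (shut), then the shift along the world's x, y, z in m, then the turn, a rotation vector about the world's x, y, z in rad. A call has 1 to 12 rows; each row shifts and turns the commanded pose from where the row before left it; what a row does not reach is not made up. A row lasts 1/10 s, in which the tool goes at most 50 mm and 8.59 degrees, less where a joint would pass 70% of its speed; a pose out of reach is approached as far as the arm can. A call with a gripper value outside its range is refused whole. The fingers move at their own pace and stop on an object; FORCE is the grip in N (left out, the last holds). Time passes only in rows, so rows that do not move let the fingers close. It gives the time, the measured TCP pose, the force and the opening at its end, in the units of the state.
- sensors.get_state(): the state, without advancing time (a new reading comes with each control period).
- viewer.snapshot(name): name is "scene" or "side" or "wrist"; returns a dict with "color" (420x560x3 uint8, red, green, blue), "mtx" (3x3 intrinsics, pixels), "D" ([k1, k2, p1, p2, k3] as OpenCV has them; the pictures are not rectified), "rvec" (rotation vector, rad) and "tvec" (3), from world to camera coordinates, as OpenCV has them; the wrist camera has in their place "hand_eye" (4x4, takes a point from camera to tool coordinates, whose origin is the TCP and whose axes are the flange's). Camera axes: x right, y down, z forward; pixel columns grow to the right and rows downward; lengths in m; the calibration is good to about 2 mm. A picture is of the moment at which its call begins: read the wrist's pose just before it. There is no depth.
- robot.job_done(): hands the job in, once; it reports no verdict.
The state is a dict: "t": time; "joints": joint angles; "dq": joint speeds; "tau": joint torques, N m; "tool_pos": TCP position; "tool_rot": TCP orientation; "contact_force": force on the tool from outside, world axes, zero at the start; "ft_torque": the same for the moment, N m; "finger_gap": opening from 0.0 (shut) to 1.0 (fully open).
Only numpy, scipy, OpenCV 4.12 (cv2) and the standard library are available. Lean on these libraries where they do the work, as an engineer would, in place of code of your own. Each camera call takes 0.05 s, during which the arm holds its last target.

## Working session

There is one attempt and no reset: what is moved stays moved. The work goes in short steps, Python scripts to look and compute and a shell command to move; the robot and the scene stay as the last step left them, time stands still between calls to the robot, and variables do not carry over. Pictures are saved under pics/ and viewed, and the job is handed in when it is done.

```bash
ls; mkdir -p pics
python3 - <<'E'
from cell import sensors, viewer, robot
import cv2
s=sensors.get_state(); print({k:s[k] for k in ('t','tool_pos','tool_rot','contact_force','finger_gap')})
for n in ('scene','side','wrist'):
    v=viewer.snapshot(n); cv2.imwrite(f'pics/{n}0.png',v['color'][:,:,::-1])
    print(n,v['mtx'],v['D'],v.get('rvec'),v.get('tvec'),v.get('hand_eye'))
E
```

```text
pics
{'t': 0.0, 'tool_pos': array([ 0.21182241, -0.69253268,  0.2491191 ]), 'tool_rot': array([ 9.88999695e-01,  1.47913231e-01, -2.27860392e-04, -1.10794303e-03]), 'contact_force': array([-0.04965776, -0.22247024,  0.44373338]), 'finger_gap': 1.0015303682173344}
scene [[514.6627391    0.         273.08552107]
 [  0.         514.6627391  213.11824066]
 [  0.           0.           1.        ]] [-0.06297909  0.          0.          0.          0.        ] [ 1.89894606 -1.04872006  0.59771485] [-0.46049929  0.23158372  0.9097303 ] None
side [[385.76788219   0.         278.85889008]
 [  0.         385.76788219 210.77327607]
 [  0.           0.           1.        ]] [-0.02704234  0.          0.          0.          0.        ] [ 0.72319885 -2.58835776  1.18252386] [0.38553796 0.36919601 0.7908382 ] None
wrist [[337.10102959   0.         276.66028573]
 [  0.         337.10102959 209.45565204]
 [  0.           0.           1.        ]] [-0.00308112  0.          0.          0.          0.        ] None None [[-1.50769570e-03 -9.54898411e-01 -2.96928867e-01  7.74636979e-02]
 [ 9.99998861e-01 -1.46125877e-03 -3.78340807e-04 -6.17009611e-04]
 [-7.26128757e-05 -2.96929099e-01  9.54899526e-01 -1.23510997e-01]
 [ 0.00000000e+00  0.00000000e+00  0.00000000e+00  1.00000000e+00]]
```

View pics/scene0.png

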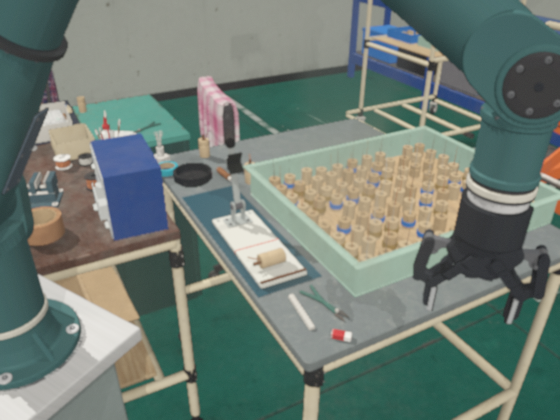

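View pics/side0.png

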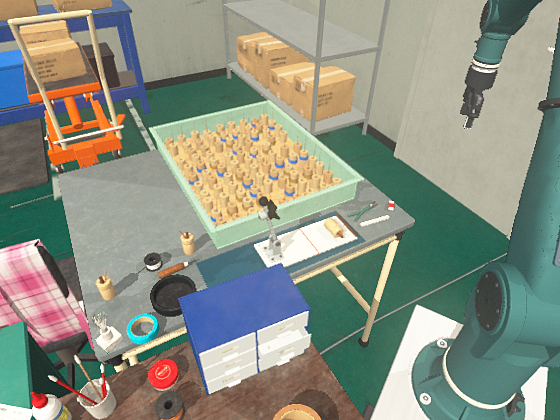

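View pics/wrist0.png

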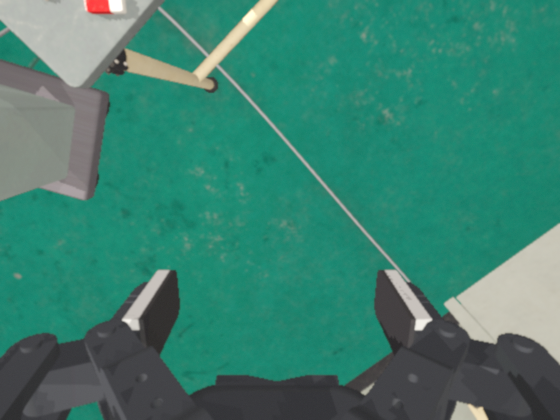

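The scene view shows the board at about (258,247), the core near (270,258), the red line near (258,244) and the knob near (235,160). The side view shows the board at (305,243), the core at (334,228) and the knob at (268,205). I'll zoom in to pick points.

```bash
cat > h.py <<'E'
import numpy as np, cv2
from scipy.spatial.transform import Rotation as R
from cell import sensors, viewer
def cam(v, st=None):
    if 'rvec' in v and v['rvec'] is not None:
        Rm=cv2.Rodrigues(np.array(v['rvec'],float))[0]; return Rm, np.array(v['tvec'],float).ravel()
    T=np.eye(4); T[:3,:3]=R.from_quat(st['tool_rot']).as_matrix(); T[:3,3]=st['tool_pos']
    C=np.linalg.inv(T@np.array(v['hand_eye'])); return C[:3,:3],C[:3,3]
def ray(v,px,st=None):
    Rm,t=cam(v,st); u=cv2.undistortPoints(np.array([[px]],float),v['mtx'],np.array(v['D']))[0,0]
    return -Rm.T@t, Rm.T@np.array([u[0],u[1],1.])
def plane(v,px,z,st=None):
    o,d=ray(v,px,st); return o+d*(z-o[2])/d[2]
def proj(v,P,st=None):
    Rm,t=cam(v,st); return cv2.projectPoints(np.array(P,float).reshape(-1,1,3),cv2.Rodrigues(Rm)[0],t,v['mtx'],np.array(v['D']))[0].reshape(-1,2)
def tri(obs):
    A=np.zeros((3,3));b=np.zeros(3)
    for v,px,st in obs:
        o,d=ray(v,px,st); d=d/np.linalg.norm(d); M=np.eye(3)-np.outer(d,d); A+=M;b+=M@o
    return np.linalg.solve(A,b)
def snap(n,name=None):
    st=sensors.get_state(); v=viewer.snapshot(n)
    if name: cv2.imwrite(f'pics/{name}.png',v['color'][:,:,::-1])
    return v,st
def crop(v,x0,y0,w,h,k,name):
    c=v['color'][y0:y0+h,x0:x0+w,::-1]; c=cv2.resize(c,None,fx=k,fy=k,interpolation=cv2.INTER_CUBIC); cv2.imwrite(f'pics/{name}.png',c)
E
python3 - <<'E'
from h import *
import pickle
a,_=snap('scene'); b,_=snap('side'); pickle.dump((a,b),open('ab.pkl','wb'))
crop(a,190,140,140,150,5,'sc1'); crop(b,230,180,140,110,5,'sd1')
print(plane(a,(258,244),.014),plane(b,(318,238),.014), tri([(a,(235,160),None),(b,(268,205),None)]))
E
```

```text
[ 0.47600669 -0.2049654   0.014     ] [ 0.4519354  -0.22214646  0.014     ] [ 0.54298699 -0.10423423  0.17446223]
```

View pics/sc1.png

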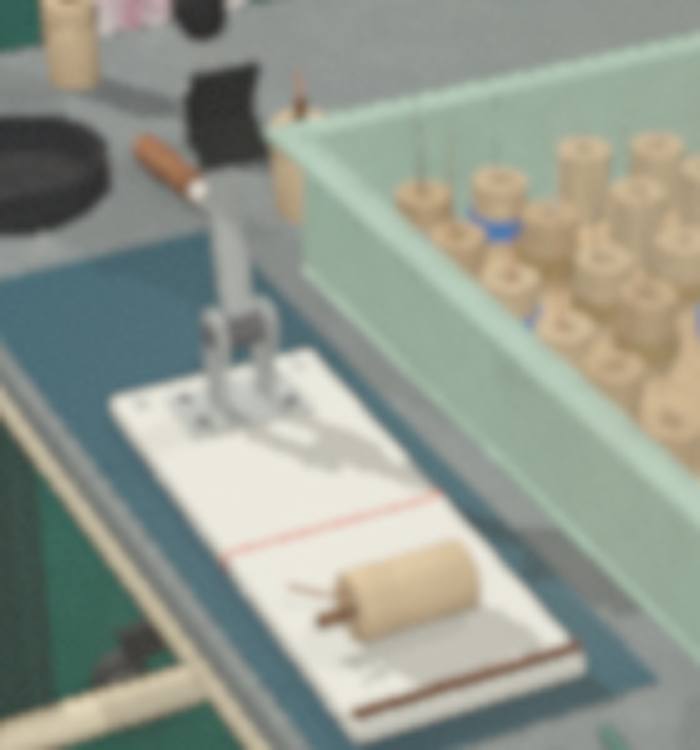

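View pics/sd1.png

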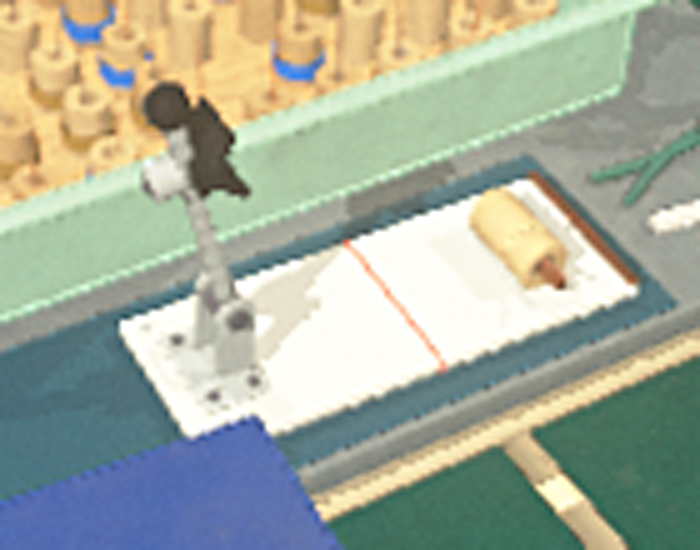

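Run:
```python
from h import *
import pickle
a,b=pickle.load(open('ab.pkl','rb'))
A=lambda x,y:(190+x/5-.4,140+y/5-.4); B=lambda x,y:(230+x/5-.4,180+y/5-.4)
for n,pa,pb,z in [('L+y',(222,557),(444,369),.014),('L-y',(441,493),(347,241),.014),('farR',(312,350),(122,325),.014),('lipL',(357,714),(638,283),.018),('lipR',(580,645),(530,174),.018)]:
    print(n,plane(a,A(*pa),z)[:2].round(4),plane(b,B(*pb),z)[:2].round(4),tri([(a,A(*pa),None),(b,B(*pb),None)]).round(4))
k=tri([(a,A(200,8),None),(b,B(167,105),None)]);print('knob',k)
```

```text
L+y [ 0.425  -0.1754] [ 0.4246 -0.1696] [ 0.4267 -0.1731  0.0111]
L-y [ 0.5198 -0.2302] [ 0.518  -0.2306] [ 0.5184 -0.2307  0.0144]
farR [ 0.5949 -0.1082] [ 0.5923 -0.105 ] [ 0.5945 -0.1073  0.0127]
lipL [ 0.3606 -0.2887] [ 0.3582 -0.2838] [ 0.3603 -0.2874  0.016 ]
lipR [ 0.4484 -0.3422] [ 0.4499 -0.3369] [ 0.4513 -0.3405  0.0151]
knob [ 0.54664704 -0.08343421  0.20906282]
```

```bash
python3 -m creep '[[1,0.02,0.038,0.01,0,0,-0.07],[1,0.02,0.038,0,0,0,-0.07],[1,0.02,0.038,0,0,0,-0.07],[1,0.02,0.038,0,0,0,-0.07],[1,0.02,0.038,0,0,0,-0.07],[1,0.02,0.038,0,0,0,-0.07],[1,0.02,0.038,0,0,0,-0.07],[1,0.02,0.038,0,0,0,-0.07],[1,0.02,0.038,0,0,0,-0.07],[1,0.02,0.038,0,0,0,-0.07],[1,0.02,0.038,0,0,0,-0.07],[1,0.02,0.038,0,0,0,-0.07]]' 20
python3 - <<'E'
from h import *
import pickle
v,st=snap('wrist','w1'); pickle.dump((v,st),open('w1.pkl','wb'))
print(st['t'],st['tool_pos'],R.from_quat(st['tool_rot']).as_matrix())
E
```

```text
t: 1.45
tool_pos: [0.4527, -0.2357, 0.2605]
tool_rot: [0.963, -0.27, 0.0, 0.0]
contact_force: [0.3, -0.1, -0.8]
finger_gap: 0.002
1.45 [ 0.45270693 -0.23570484  0.26053621] [[ 8.54567540e-01 -5.19339974e-01  5.57330762e-04]
 [-5.19339970e-01 -8.54567709e-01 -1.63856582e-04]
 [ 5.61374145e-04 -1.49417625e-04 -9.99999831e-01]]
```

View pics/w1.png

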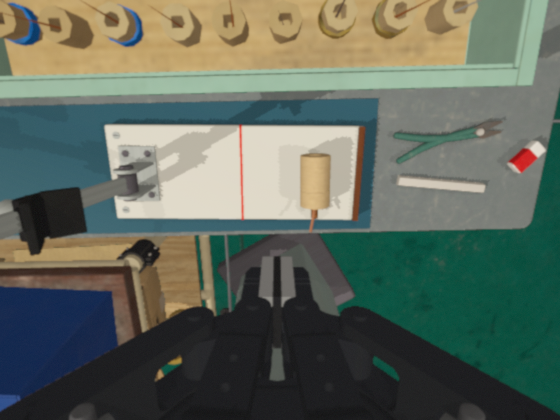

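The wrist view shows the board at (106–365, 125–220), the red line at x≈241, the core at (301–330, 153–209) with its pin at (313,215), and the arm leaning to the left. The crate is above the board. I'll zoom for accurate edges.

Run:
```python
from h import *
import pickle
v,st=pickle.load(open('w1.pkl','rb'))
crop(v,225,115,150,112,5,'w1c')
```

```text
(no output)
```

View pics/w1c.png

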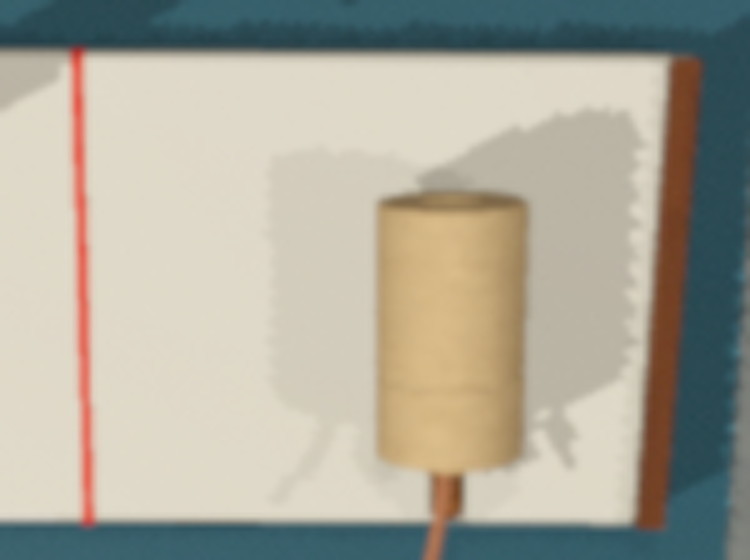

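```bash
cat > fit.py <<'E'
from h import *
from scipy.optimize import least_squares
def fitcore(obs, rad=.01615, zc=.0302, x0=(.44,-.26,2.6)):
    # obs: list (v,px,st) on silhouette edges; dist of ray to axis = rad
    def f(p):
        a=np.array([np.cos(p[2]),np.sin(p[2]),0]); c=np.array([p[0],p[1],zc]); r=[]
        for v,px,st in obs:
            o,d=ray(v,px,st); n=np.cross(a,d); n/=np.linalg.norm(n); r.append((abs((o-c)@n)-rad)*1e3)
        r.append(((p[0]-x0[0])*np.cos(x0[2])+(p[1]-x0[1])*np.sin(x0[2]))*1e1)
        return r
    s=least_squares(f,x0); return s.x,s.fun
E
python3 - <<'E'
from fit import *
import pickle
v,st=pickle.load(open('w1.pkl','rb'))
C=lambda x,y:(225+x/5-.4,115+y/5-.4)
im=v['color'].astype(int); 
pts=[]
for r in range(128,218,4):
    row=im[r,232:250]; w=np.clip((row[:,0]-(row[:,1]+row[:,2])/2)-30,0,None)
    pts.append(plane(v,((w*np.arange(232,250)).sum()/w.sum(),r),.014,st)[:2])
pts=np.array(pts); m=pts.mean(0); d=np.linalg.svd(pts-m)[2][0]; d=d if d[1]>0 else -d
e1=plane(v,C(77,52),.014,st)[:2]; e2=plane(v,C(88,523),.014,st)[:2]
print('line ang',np.degrees(np.arctan2(d[1],d[0])),'ends',e1,e2,np.linalg.norm(e1-e2),'res',np.abs((pts-m)@[-d[1],d[0]]).max())
L=(e1+e2)/2; L=m+d*((L-m)@d); yl=d; xl=np.array([d[1],-d[0]]); print('L',L,'xl',xl,'yl',yl)
obs=[(v,C(x,y),st) for x,y in [(377,215),(377,300),(377,380),(377,455),(528,215),(526,300),(524,380),(522,455)]]
p,f=fitcore(obs,x0=(L[0]-.07*xl[0],L[1]-.07*xl[1],np.arctan2(yl[1],yl[0])))
print(p,np.degrees(p[2]),f.round(2))
t1=plane(v,C(452,208),.0463,st)[:2]; t2=plane(v,C(450,472),.0463,st)[:2]
print('len',np.linalg.norm(t1-t2)); c=(t1+t2)/2; print('mid',c,'in line frame',(c-L)@xl,(c-L)@yl,'axis',(p[:2]-L)@xl,(p[:2]-L)@yl)
pickle.dump((L,xl,yl),open('L.pkl','wb'))
# lip, crate
print('lip dist',(plane(v,C(685,290),.018,st)[:2]-L)@xl)
for px,z in [((330,82),.08),((330,92),0)]:
    q=plane(v,px,z,st)[:2]; print('crate',(q-L)@xl,(q-L)@yl)
E
```

```text
line ang 148.28478183808053 ends [ 0.52171895 -0.22977888] [ 0.43149384 -0.17374321] 0.10621001373597505 res 0.00016188002909012908
L [ 0.47662731 -0.2017272 ] xl [0.52569761 0.85067151] yl [-0.85067151  0.52569761]
[ 0.43440108 -0.2700567   2.6153339 ] 149.84759462302233 [-0.41 -0.4  -0.39 -0.37 -0.43 -0.39 -0.38 -0.39  0.  ]
len 0.05529791996892833
mid [ 0.43304813 -0.26733007] in line frame -0.07871595304322035 0.0025842938805469154 axis -0.08032418336366046 1.4321042619096693e-09
lip dist -0.13299256771864526
crate -0.08422378737510397 -0.09264344910183996
crate -0.09649113978559191 -0.08744487352800465
```

Run:
```python
from h import *
import pickle
v,st=pickle.load(open('w1.pkl','rb'))
crop(v,200,225,160,120,5,'w1d')
Tp=lambda p: np.array(st['tool_pos'])+R.from_quat(st['tool_rot']).as_matrix()@np.array(p)
for p in [(x,y,.019) for x in (-.011,.011) for y in (-.0145,-.007,.007,.0145)]: print(p,((proj(v,Tp(p),st)[0]-[200,225])*5).round(0))
```

```text
(-0.011, -0.0145, 0.019) [249. 351.]
(-0.011, -0.007, 0.019) [327. 351.]
(-0.011, 0.007, 0.019) [473. 351.]
(-0.011, 0.0145, 0.019) [551. 351.]
(0.011, -0.0145, 0.019) [243. 142.]
(0.011, -0.007, 0.019) [324. 142.]
(0.011, 0.007, 0.019) [476. 142.]
(0.011, 0.0145, 0.019) [557. 142.]
```

View pics/w1d.png

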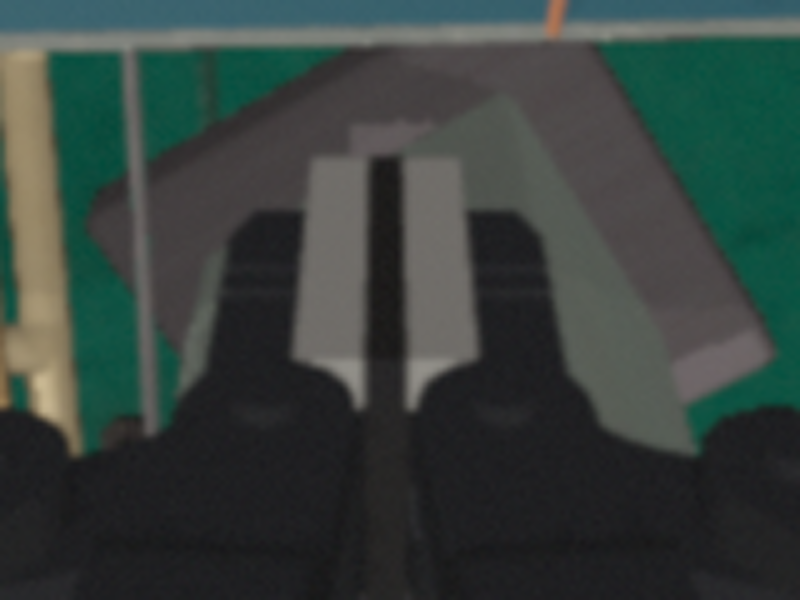

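```bash
python3 -m creep '[[1,-0.002,-0.0034,-0.012,0,0,-0.131],[1,-0.002,-0.0034,-0.012,0,0,-0.131],[1,-0.002,-0.0034,-0.012,0,0,-0.131],[1,-0.002,-0.0034,-0.012,0,0,-0.131],[1,-0.002,-0.0034,-0.012,0,0,-0.131],[1,-0.002,-0.0034,-0.012,0,0,-0.131],[1,-0.002,-0.0034,-0.012,0,0,-0.131],[1,-0.002,-0.0034,-0.012,0,0,-0.131],[1,-0.002,-0.0034,-0.012,0,0,-0.131],[1,-0.002,-0.0034,-0.012,0,0,-0.131],[1,-0.002,-0.0034,-0.012,0,0,-0.131],[1,-0.002,-0.0034,-0.012,0,0,-0.131]]'
python3 - <<'E'
from h import *
import pickle
v,st=snap('wrist','w2'); pickle.dump((v,st),open('w2.pkl','wb'))
L,xl,yl=pickle.load(open('L.pkl','rb')); p=st['tool_pos'][:2]-L
print(st['t'],st['tool_pos'],p@xl,p@yl,st['joints'],R.from_quat(st['tool_rot']).as_matrix()[:2,0],st['contact_force'])
E
```

```text
t: 2.7
tool_pos: [0.4282, -0.2784, 0.1159]
tool_rot: [-0.489, 0.872, -0.0, 0.0]
contact_force: [0.7, -0.4, -0.1]
finger_gap: -0.0
2.7 [ 0.42822123 -0.27843771  0.11591141] -0.09070240317857675 0.0008511447705384927 [ 0.1537698   0.58756928  0.46008714  2.19880845 -0.57343881  0.47100123
 -2.62359528] [-0.52187906 -0.85301948] [ 0.70844822 -0.43850674 -0.09180867]
```

View pics/w2.png

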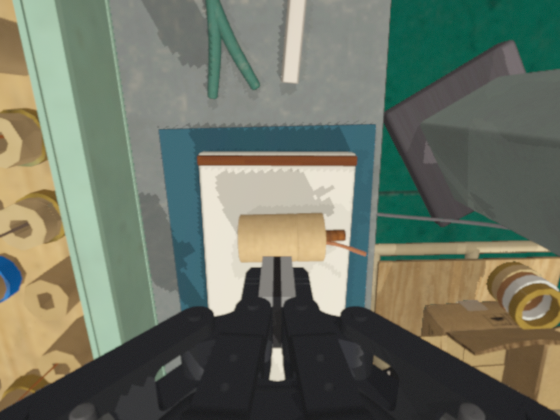

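The core is under the fingertip, seen at (238–325, 212–262) with its pin to the right. Next I'll descend and feel for contact.

```bash
python3 -m creep '[[1,-0.0014,0.001,-0.012,0,0,0],[1,0,0,-0.012,0,0,0],[1,0,0,-0.012,0,0,0],[1,0,0,-0.01,0,0,0],[1,0,0,0,0,0,0]]'; python3 -m creep '[[1,0,0,-0.001,0,0,0],[1,0,0,-0.001,0,0,0],[1,0,0,-0.001,0,0,0]]'
```

```text
t: 3.25
tool_pos: [0.426, -0.2766, 0.069]
tool_rot: [-0.491, 0.871, 0.001, -0.0]
contact_force: [0.1, -0.9, 0.2]
finger_gap: 0.002
t: 3.55
tool_pos: [0.4269, -0.2773, 0.0676]
tool_rot: [-0.491, 0.871, -0.0, 0.0]
contact_force: [0.4, 0.9, 0.5]
finger_gap: 0.001
```

```bash
python3 -m creep '[[1,0,0,-0.001,0,0,0]]'|grep -E 'pos|force'; python3 -m creep '[[1,0,0,-0.0007,0,0,0],[1,0,0,0,0,0,0]]'|grep -E 'pos|force'
```

```text
tool_pos: [0.4269, -0.2772, 0.0666]
contact_force: [-0.7, 0.5, -0.4]
tool_pos: [0.4267, -0.2771, 0.0656]
contact_force: [-0.7, 0.1, -1.4]
```

```bash
for i in 1 2 3; do python3 -m creep '[[1,0,0,-0.0005,0,0,0],[1,0,0,0,0,0,0]]'|grep -E 'pos|force'; done
```

```text
tool_pos: [0.4267, -0.2772, 0.0653]
contact_force: [0.7, -0.0, 2.5]
tool_pos: [0.4266, -0.2774, 0.0652]
contact_force: [-0.8, -0.0, 6.8]
tool_pos: [0.4265, -0.2775, 0.065]
contact_force: [-2.0, 1.4, 10.9]
```

```bash
python3 -m creep '[[1,0.001,0.0017,0.0006,0,0,0],[1,0.002,0.0034,0,0,0,0],[1,0.002,0.0034,0,0,0,0],[1,0.002,0.0034,0,0,0,0]]'
python3 - <<'E'
from h import *
import pickle
v,st=snap('wrist','w3'); pickle.dump((v,st),open('w3.pkl','wb'))
L,xl,yl=pickle.load(open('L.pkl','rb')); p=st['tool_pos'][:2]-L
print(p@xl,p@yl,st['contact_force'])
E
```

```text
t: 4.85
tool_pos: [0.4337, -0.2651, 0.0652]
tool_rot: [-0.491, 0.871, -0.0, 0.0]
contact_force: [-0.9, 0.2, 7.7]
finger_gap: 0.004
-0.07648839888965916 0.003136252380207319 [-0.89586309  0.23564881  7.66624959]
```

View pics/w3.png

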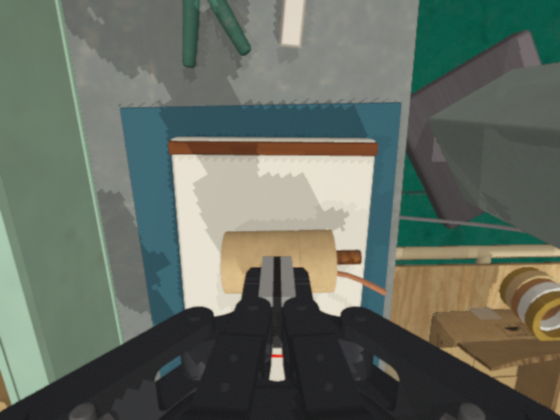

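Rolling works: the core moved up under the fingertip and the force is 7.7 N. Continuing the stroke.

```bash
python3 -m creep '[[1,0.002,0.0034,0.0001,0,0,0],[1,0.002,0.0034,0.0001,0,0,0],[1,0.002,0.0034,0,0,0,0],[1,0.002,0.0034,0,0,0,0],[1,0.002,0.0034,0,0,0,0],[1,0.001,0.0017,0,0,0,0],[1,0,0,0,0,0,0],[1,0,0,0,0,0,0]]'|grep -E "t:|pos|force"; python3 -m creep '[[1,0,0,0.0006,0,0,0],[1,0,0,0.002,0,0,0],[1,0,0,0.015,0,0,0],[1,-0.0025,-0.0045,0.02,0,0,0],[1,-0.0125,-0.0205,0.02,0,0,0],[1,-0.0125,-0.0205,0.02,0,0,0]]'
python3 - <<'E'
from h import *
import pickle
v,st=snap('wrist','w4'); pickle.dump((v,st),open('w4.pkl','wb'))
L,xl,yl=pickle.load(open('L.pkl','rb')); p=st['tool_pos'][:2]-L
print(p@xl,p@yl,st['contact_force'])
E
```

```text
t: 5.7
tool_pos: [0.4447, -0.2462, 0.0651]
tool_rot: [-0.491, 0.871, 0.0, 0.0]
contact_force: [-1.0, 0.9, 5.8]
t: 6.3
tool_pos: [0.4171, -0.292, 0.143]
tool_rot: [-0.492, 0.871, 0.0, -0.0]
contact_force: [-0.1, -0.5, 0.8]
finger_gap: 0.004
-0.10805711499701016 0.003210251949953705 [-0.08064383 -0.49972024  0.77848659]
```

View pics/w4.png

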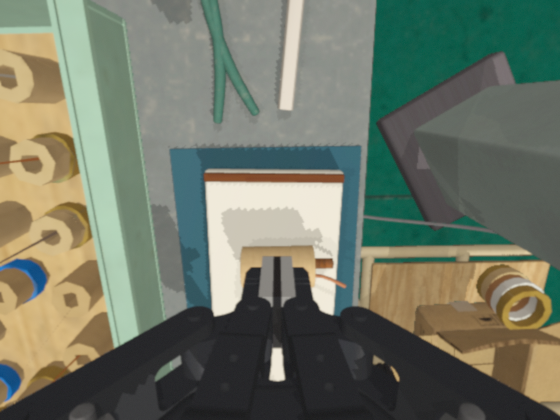

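Run:
```python
from h import *
import pickle
v,st=pickle.load(open('w4.pkl','rb'))
crop(v,200,165,160,110,5,'w4c')
```

```text
(no output)
```

View pics/w4c.png

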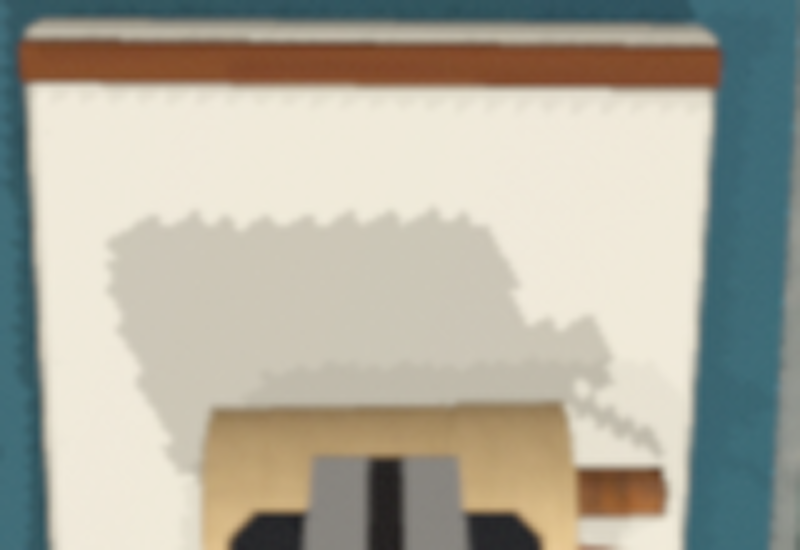

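```bash
cat > onedge.py <<'E'
from fit import *
import pickle
L,xl,yl=pickle.load(open('L.pkl','rb'))
def edge(v,st,pts,guess,ends=None):
    g=L+guess*xl; p,f=fitcore([(v,px,st) for px in pts],x0=(g[0],g[1],np.arctan2(yl[1],yl[0])))
    a=np.array([np.cos(p[2]),np.sin(p[2])])
    q=p[:2]-L; s=-(q@yl)/(a@yl); 
    print('axis at y=0: x=%.2f mm, yaw rel line %.4f'%((q+a*s)@xl*1e3,p[2]-np.arctan2(yl[1],yl[0])),f[:-1].round(2))
    return p
E
python3 - <<'E'
from onedge import *
v,st=pickle.load(open('w4.pkl','rb'))
C=lambda x,y:(200+x/5-.4,165+y/5-.4)
edge(v,st,[C(215,408),C(330,407),C(450,404.5),C(555,402)],-.063)
print('lip',[(plane(v,C(*c),.018,st)[:2]-L)@xl for c in ((40,83),(370,85),(700,88))])
for c in ((203,480),(577,480)): print('end y at axis level ~',(plane(v,C(*c),.037,st)[:2]-L)@yl)
E
```

```text
axis at y=0: x=-62.29 mm, yaw rel line 0.0294 [ 0.07 -0.09 -0.04  0.06]
lip [np.float64(-0.12681461288659054), np.float64(-0.12699054347882222), np.float64(-0.12701771398050468)]
end y at axis level ~ -0.024408890166967394
end y at axis level ~ 0.031625876007632246
```

```bash
python3 -m creep '[[1,0.001,0.0136,-0.01,0,0,0],[1,0.001,0.0135,-0.02,0,0,0],[1,0.0007,0.0135,-0.02,0,0,0],[1,0,0,-0.02,0,0,0],[1,0,0,-0.006,0,0,0],[1,0,0,0,0,0,0]]'; python3 -m creep '[[1,0,0,-0.001,0,0,0],[1,0,0,0,0,0,0]]'|grep -E "t:|pos|force"
```

```text
t: 6.95
tool_pos: [0.4191, -0.2514, 0.066]
tool_rot: [-0.491, 0.871, 0.001, -0.0]
contact_force: [0.2, -1.1, -0.2]
finger_gap: 0.002
t: 7.15
tool_pos: [0.4201, -0.2519, 0.0657]
tool_rot: [-0.491, 0.871, -0.001, 0.0]
contact_force: [-0.2, -0.2, 1.1]
```

```bash
python3 -m creep '[[1,0,0,-0.0006,0,0,0],[1,0,0,0,0,0,0]]'|grep -E "t:|pos|force"
```

```text
t: 7.35
tool_pos: [0.4202, -0.2517, 0.0653]
tool_rot: [-0.491, 0.871, -0.0, 0.0]
contact_force: [0.4, 1.0, 2.3]
```

```bash
python3 -m creep '[[1,0.001,0.0017,-0.0003,0,0,0],[1,0.002,0.0034,0,0,0,-0.005],[1,0.002,0.0034,0,0,0,-0.005],[1,0.002,0.0034,0,0,0,-0.005]]'|grep -E "t:|pos|force"; python3 -m creep '[[1,0.002,0.0034,0,0,0,-0.005],[1,0.002,0.0034,0,0,0,-0.005],[1,0.002,0.0034,0,0,0,-0.005],[1,0.002,0.0034,0,0,0,-0.005],[1,0.002,0.0034,0,0,0,0],[1,0.001,0.0017,0,0,0,0],[1,0,0,0,0,0,0],[1,0,0,0,0,0,0]]'|grep -E "t:|pos|force"
```

```text
t: 7.75
tool_pos: [0.4272, -0.2396, 0.0652]
tool_rot: [-0.484, 0.875, -0.0, 0.0]
contact_force: [-1.3, -0.2, 7.5]
t: 8.55
tool_pos: [0.4382, -0.2208, 0.0648]
tool_rot: [-0.476, 0.88, -0.0, 0.0]
contact_force: [0.4, 1.1, 5.5]
```

```bash
python3 -m creep '[[1,0,0,0.001,0,0,0],[1,0,0,0.002,0,0,0],[1,0,0,0.015,0,0,0.009],[1,-0.0015,-0.0115,0.02,0,0,0.009],[1,-0.002,-0.016,0.02,0,0,0.009],[1,-0.002,-0.016,0.02,0,0,0.008],[1,0,0,0,0,0,0]]'
python3 - <<'E'
from h import *
import pickle
v,st=snap('wrist','w5'); pickle.dump((v,st),open('w5.pkl','wb'))
crop(v,180,180,180,110,4.4,'w5c')
L,xl,yl=pickle.load(open('L.pkl','rb')); p=st['tool_pos'][:2]-L
print(p@xl,p@yl,st['contact_force'])
E
```

```text
t: 9.25
tool_pos: [0.4329, -0.2678, 0.1448]
tool_rot: [-0.489, 0.872, -0.003, 0.001]
contact_force: [-0.5, -0.2, 0.4]
finger_gap: 0.001
-0.07921186713614103 0.0024295853716693396 [-0.5296639  -0.16430397  0.4016369 ]
```

View pics/w5c.png

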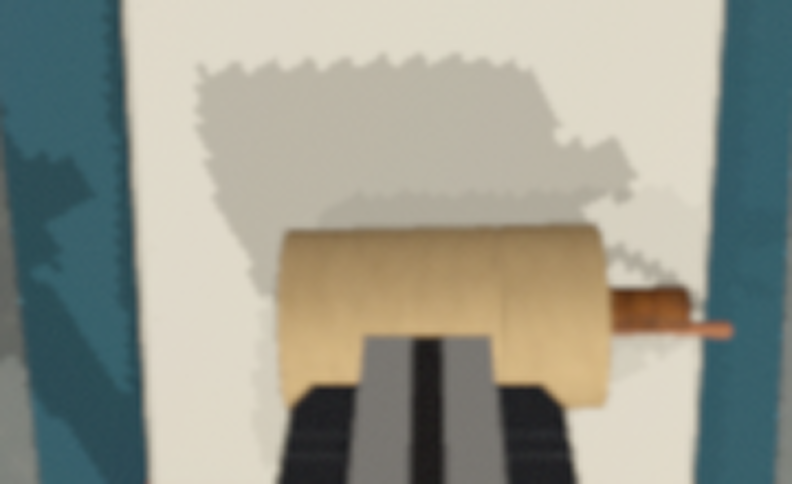

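Run:
```python
from onedge import *
v,st=pickle.load(open('w5.pkl','rb'))
C=lambda x,y:(180+(x+.5)/4.4-.5,180+(y+.5)/4.4-.5)
edge(v,st,[C(290,231),C(390,229.5),C(490,227.5),C(595,225)],-.044)
for c in ((279,300),(608,300)): print('end y',(plane(v,C(*c),.037,st)[:2]-L)@yl)
```

```text
axis at y=0: x=-44.76 mm, yaw rel line 0.0278 [ 0.04 -0.04 -0.04  0.04]
end y -0.023910781017181047
end y 0.03183962913432844
```

```bash
python3 -m creep '[[1,0.0038,0.0072,-0.015,0,0,0],[1,0.0038,0.0072,-0.02,0,0,0],[1,0.0038,0.0072,-0.02,0,0,0],[1,0,0,-0.02,0,0,0],[1,0,0,-0.0035,0,0,0],[1,0,0,0,0,0,0]]'|grep -E "t:|pos|force"; python3 -m creep '[[1,0,0,-0.001,0,0,0],[1,0,0,0,0,0,0]]'|grep -E "t:|pos|force"
```

```text
t: 9.9
tool_pos: [0.4427, -0.2413, 0.065]
tool_rot: [-0.491, 0.871, 0.002, 0.001]
contact_force: [-3.1, 2.6, 21.9]
t: 10.1
tool_pos: [0.4427, -0.2414, 0.0648]
tool_rot: [-0.491, 0.871, 0.002, 0.001]
contact_force: [-4.6, 3.2, 30.7]
```

```bash
python3 -m creep '[[1,0,0,0.0015,0,0,0],[1,0,0,0.001,0,0,0]]'|grep -E "t:|pos|force"
```

```text
t: 10.3
tool_pos: [0.4427, -0.2412, 0.0654]
tool_rot: [-0.491, 0.871, 0.001, -0.0]
contact_force: [-1.1, 1.0, 1.3]
```

```bash
python3 -m creep '[[1,0.001,0.0017,-0.0004,0,0,0],[1,0.0025,0.0031,0,0,0,0],[1,0.0025,0.0031,0,0,0,0]]'|grep -E "t:|pos|force";  python3 -m creep '[[1,0.0025,0.0031,0,0,0,0],[1,0.0025,0.0031,0,0,0,0],[1,0.0025,0.0031,0,0,0,0],[1,0.0025,0.0031,0,0,0,0],[1,0.0012,0.0016,0,0,0,0],[1,0,0,0,0,0,0],[1,0,0,0,0,0,0]]'|grep -E "t:|pos|force"
```

```text
t: 10.6
tool_pos: [0.4477, -0.2331, 0.0651]
tool_rot: [-0.491, 0.871, 0.003, -0.001]
contact_force: [-4.3, 2.5, 16.1]
t: 11.3
tool_pos: [0.4576, -0.2167, 0.0646]
tool_rot: [-0.492, 0.871, 0.005, -0.001]
contact_force: [-4.6, 5.3, 12.2]
```

```bash
python3 -m creep '[[1,0,0,0.001,0,0,0],[1,0,0,0.002,0,0,0],[1,0,0,0.015,0,0,0],[1,-0.007,-0.0115,0.02,0,0,0],[1,-0.007,-0.0115,0.02,0,0,0],[1,-0.007,-0.0115,0.02,0,0,0],[1,0,0,0,0,0,0]]'
python3 - <<'E'
from h import *
import pickle
v,st=snap('wrist','w6'); pickle.dump((v,st),open('w6.pkl','wb'))
crop(v,180,180,180,110,4.4,'w6c')
L,xl,yl=pickle.load(open('L.pkl','rb')); p=st['tool_pos'][:2]-L
print(p@xl,p@yl,st['contact_force'])
E
```

```text
t: 12.0
tool_pos: [0.4403, -0.2578, 0.1449]
tool_rot: [-0.49, 0.872, -0.002, 0.001]
contact_force: [0.6, 0.1, -0.5]
finger_gap: -0.002
-0.06682332786014408 0.0014572257563118494 [ 0.5500367   0.13138345 -0.52906966]
```

View pics/w6c.png

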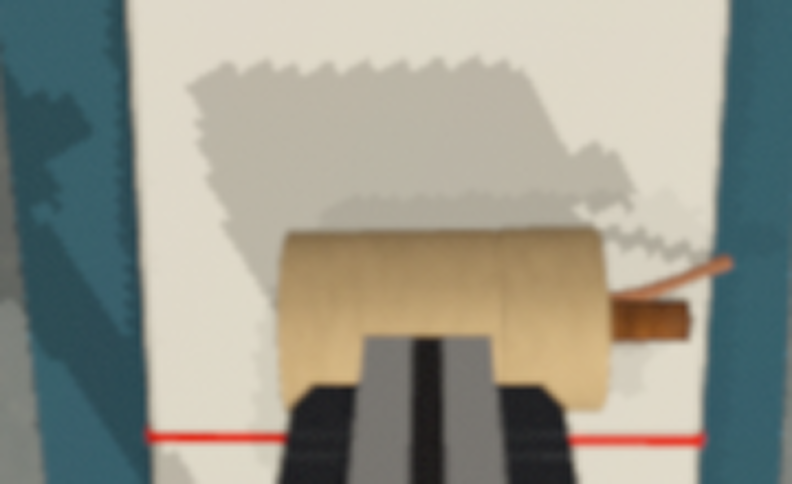

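Run:
```python
from onedge import *
v,st=pickle.load(open('w6.pkl','rb'))
C=lambda x,y:(180+(x+.5)/4.4-.5,180+(y+.5)/4.4-.5)
p=edge(v,st,[C(290,233),C(390,231.5),C(490,230.5),C(595,228.5)],-.03)
for c in ((280,300),(608,300)): print('end y',(plane(v,C(*c),.037,st)[:2]-L)@yl)
for c in ((152,436),(220,436.5),(640,440),(700,440)): q=(plane(v,C(*c),.014,st)[:2]-L); print('line',q@xl,q@yl)
```

```text
axis at y=0: x=-31.83 mm, yaw rel line 0.0222 [ 0.01  0.02 -0.06  0.03]
end y -0.024563363374253213
end y 0.031038975423190417
line -0.0003214437627765816 -0.05247631646506999
line -0.00031986248963923575 -0.03938606568355422
line -0.0002025143233859393 0.04134790479584045
line -0.00029071567757047904 0.05286357558219639
```

```bash
python3 -m creep '[[1,0.004,0.0073,-0.015,0,0,0],[1,0.004,0.0073,-0.02,0,0,0],[1,0.0042,0.0072,-0.02,0,0,0],[1,0,0,-0.02,0,0,0],[1,0,0,0,0,0,0],[1,0,0,0,0,0,0]]'|grep -E "t:|pos|force"
python3 - <<'E'
from onedge import *
st=sensors.get_state(); p=st['tool_pos'][:2]-L; print(p@xl,p@yl,st['tool_pos'][2])
E
```

```text
t: 12.65
tool_pos: [0.452, -0.2322, 0.0667]
tool_rot: [-0.491, 0.871, 0.001, -0.0]
contact_force: [0.1, 0.2, -0.6]
-0.03891215294438446 0.0049275485185037654 0.06666018428471049
```

```bash
python3 -m creep '[[1,-0.001,-0.0017,-0.0014,0,0,0],[1,0,0,0,0,0,0]]'|grep -E "t:|pos|force"; python3 -m creep '[[1,0,0,-0.0004,0,0,0],[1,0,0,0,0,0,0]]'|grep -E "t:|pos|force"
```

```text
t: 12.85
tool_pos: [0.4508, -0.235, 0.0663]
tool_rot: [-0.491, 0.871, 0.0, -0.0]
contact_force: [-0.3, 0.0, 0.1]
t: 13.05
tool_pos: [0.4511, -0.2351, 0.0664]
tool_rot: [-0.491, 0.871, 0.0, 0.0]
contact_force: [-0.4, -0.5, 0.3]
```

```bash
python3 -m creep '[[1,0,0,-0.0008,0,0,0],[1,0,0,0,0,0,0]]'|grep -E "t:|pos|force"; python3 -m creep '[[1,0,0,-0.0004,0,0,0],[1,0,0,0,0,0,0]]'|grep -E "t:|pos|force"
```

```text
t: 13.25
tool_pos: [0.4512, -0.2352, 0.0656]
tool_rot: [-0.491, 0.871, -0.0, 0.0]
contact_force: [-0.4, -0.6, -0.1]
t: 13.45
tool_pos: [0.4512, -0.2352, 0.0654]
tool_rot: [-0.491, 0.871, -0.0, 0.0]
contact_force: [0.2, -0.3, 2.5]
```

```bash
python3 -m creep '[[1,0.001,0.0017,-0.0004,0,0,0],[1,0.0025,0.0031,0,0,0,0],[1,0.0025,0.0031,0,0,0,0],[1,0.0025,0.0031,0,0,0,0],[1,0.0025,0.0031,0,0,0,0]]'|grep -E "t:|pos|force";  python3 -m creep '[[1,0.0025,0.0031,0,0,0,0],[1,0.0025,0.0031,0,0,0,0],[1,0.0025,0.0031,0,0,0,0],[1,0.0025,0.0031,0,0,0,0],[1,0.0012,0.0016,0,0,0,0],[1,0,0,0,0,0,0],[1,0,0,0,0,0,0]]'|grep -E "t:|pos|force"; python3 -m creep '[[1,0,0,0.001,0,0,0],[1,0,0,0.002,0,0,0],[1,0,0,0.015,0,0,0],[1,-0.007,-0.0115,0.02,0,0,0],[1,-0.007,-0.0115,0.02,0,0,0],[1,-0.007,-0.0115,0.02,0,0,0],[1,0,0,0,0,0,0],[1,0,0,0,0,0,0]]'
python3 - <<'E'
from h import *
import pickle
v,st=snap('wrist','w7'); pickle.dump((v,st),open('w7.pkl','wb'))
crop(v,180,180,180,110,4.4,'w7c')
L,xl,yl=pickle.load(open('L.pkl','rb')); p=st['tool_pos'][:2]-L
print(p@xl,p@yl,st['contact_force'])
E
```

```text
t: 13.95
tool_pos: [0.4605, -0.22, 0.0652]
tool_rot: [-0.491, 0.871, 0.002, -0.0]
contact_force: [-4.3, 2.1, 10.7]
t: 14.65
tool_pos: [0.4703, -0.2041, 0.0647]
tool_rot: [-0.491, 0.871, 0.004, -0.001]
contact_force: [-4.7, 4.6, 9.5]
t: 15.45
tool_pos: [0.4529, -0.2417, 0.143]
tool_rot: [-0.491, 0.871, -0.0, 0.0]
contact_force: [0.2, 0.0, 0.1]
finger_gap: 0.001
-0.04652916966250633 -0.0008257043176822815 [0.20078888 0.04610093 0.1062088 ]
```

View pics/w7c.png

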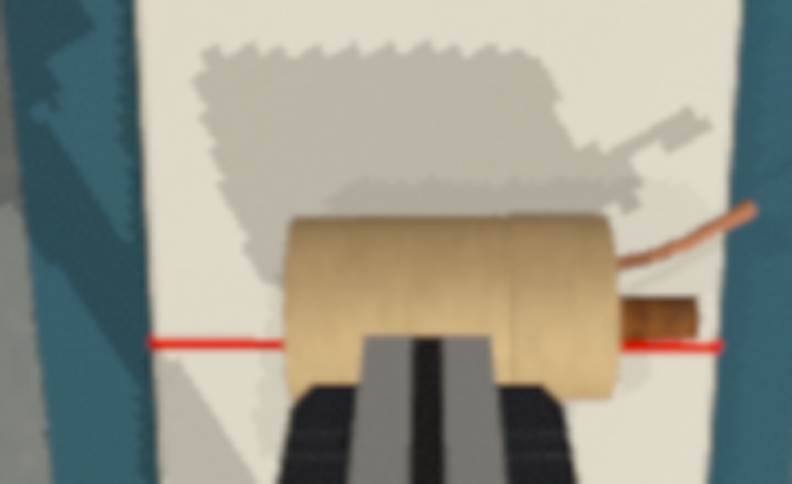

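Run:
```python
from onedge import *
v,st=pickle.load(open('w7.pkl','rb'))
C=lambda x,y:(180+(x+.5)/4.4-.5,180+(y+.5)/4.4-.5)
p=edge(v,st,[C(298,218),C(390,217),C(490,216),C(600,215)],-.013)
for c in ((286,300),(616,300)): print('end y',(plane(v,C(*c),.037,st)[:2]-L)@yl)
for c in ((160,344),(250,344.5),(650,347.5),(710,348)): q=(plane(v,C(*c),.014,st)[:2]-L); print('line',q@xl,q@yl)
```

```text
axis at y=0: x=-14.79 mm, yaw rel line 0.0187 [-0.01  0.01  0.01 -0.01]
end y -0.025201904204017446
end y 0.030303358838669563
line -7.071364911580502e-05 -0.05131861881497139
line -0.00011188285026141992 -0.034486092621232166
line -0.00012303293827592554 0.04030206767233797
line -0.0001127348855926715 0.051522928745099374
```

```bash
python3 -m creep '[[1,0.003,0.0072,-0.015,0,0,0],[1,0.003,0.0071,-0.02,0,0,0],[1,0.0028,0.0071,-0.02,0,0,0],[1,0,0,-0.0195,0,0,0],[1,0,0,0,0,0,0],[1,0,0,0,0,0,0]]'|grep -E "t:|pos|force"; python3 -m creep '[[1,0,0,-0.0008,0,0,0],[1,0,0,0,0,0,0]]'|grep -E "t:|pos|force"
```

```text
t: 16.1
tool_pos: [0.4609, -0.2193, 0.0671]
tool_rot: [-0.491, 0.871, 0.001, -0.001]
contact_force: [0.9, 0.2, 0.1]
t: 16.3
tool_pos: [0.4611, -0.2199, 0.0673]
tool_rot: [-0.491, 0.871, 0.0, -0.0]
contact_force: [0.2, 0.0, -0.5]
```

```bash
python3 -m creep '[[1,0,0,-0.0014,0,0,0],[1,0,0,0,0,0,0]]'|grep -E "t:|pos|force"; python3 -m creep '[[1,0,0,-0.0004,0,0,0],[1,0,0,0,0,0,0]]'|grep -E "t:|pos|force"
```

```text
t: 16.5
tool_pos: [0.4611, -0.2201, 0.0661]
tool_rot: [-0.491, 0.871, 0.0, 0.0]
contact_force: [0.4, 0.6, 1.2]
t: 16.7
tool_pos: [0.4612, -0.2202, 0.0658]
tool_rot: [-0.491, 0.871, -0.0, 0.0]
contact_force: [0.4, 0.5, 0.0]
```

```bash
python3 -m creep '[[1,0,0,-0.0005,0,0,0],[1,0,0,0,0,0,0]]'|grep -E "t:|pos|force"
```

```text
t: 16.9
tool_pos: [0.4612, -0.2203, 0.0654]
tool_rot: [-0.491, 0.871, -0.0, 0.0]
contact_force: [0.2, 1.1, 1.3]
```

```bash
python3 -m creep '[[1,0.001,0.0017,-0.0005,0,0,0],[1,0.0025,0.0031,0,0,0,0],[1,0.0025,0.0031,0,0,0,0],[1,0.0025,0.0031,0,0,0,0],[1,0.0025,0.0031,0,0,0,0]]'|grep -E "t:|pos|force";  python3 -m creep '[[1,0.0025,0.0031,0,0,0,0],[1,0.0025,0.0031,0,0,0,0],[1,0.002,0.0025,0,0,0,0],[1,0,0,0,0,0,0],[1,0,0,0,0,0,0]]'|grep -E "t:|pos|force"
python3 - <<'E'
from h import *
import pickle
v,st=snap('wrist','w8'); pickle.dump((v,st),open('w8.pkl','wb'))
crop(v,180,200,180,110,4.4,'w8c')
L,xl,yl=pickle.load(open('L.pkl','rb')); p=st['tool_pos'][:2]-L
print(p@xl,p@yl,st['contact_force'])
E
```

```text
t: 17.4
tool_pos: [0.4705, -0.2051, 0.0652]
tool_rot: [-0.491, 0.871, 0.002, -0.0]
contact_force: [-4.5, 2.5, 11.5]
t: 17.9
tool_pos: [0.4767, -0.1951, 0.0651]
tool_rot: [-0.491, 0.871, 0.003, -0.001]
contact_force: [-3.6, 3.2, 11.6]
0.005627657870431084 0.0034426549207759835 [-3.56863008  3.19527153 11.56399011]
```

View pics/w8c.png

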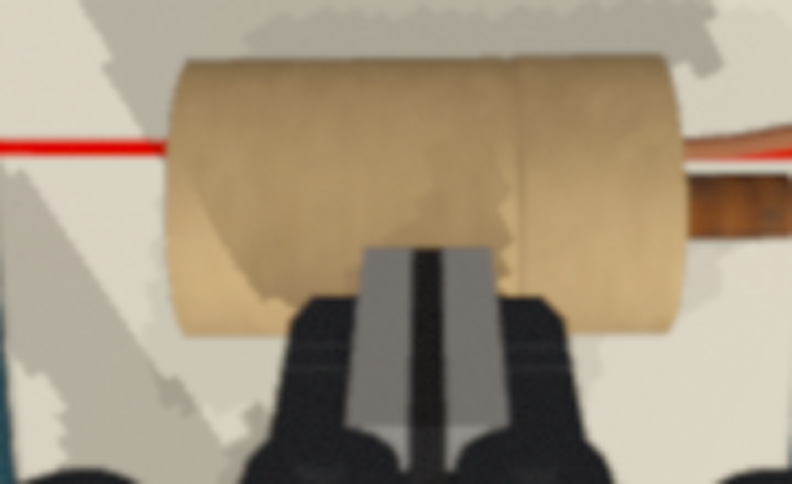

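Run:
```python
from onedge import *
v,st=pickle.load(open('w8.pkl','rb'))
C=lambda x,y:(180+(x+.5)/4.4-.5,200+(y+.5)/4.4-.5)
p=edge(v,st,[C(195,60),C(350,58.5),C(500,57),C(655,55.5)],-.001)
p=edge(v,st,[C(195,60),C(350,58.5),C(500,57),C(655,55.5),C(190,337),C(270,336),C(590,333.5),C(665,333)],-.001)
for c in ((166,180),(687,180)): print('end y',(plane(v,C(*c),.037,st)[:2]-L)@yl)
for c in ((10,148),(150,149),(770,154)): q=(plane(v,C(*c),.014,st)[:2]-L); print('line',q@xl,q@yl)
```

```text
axis at y=0: x=-0.80 mm, yaw rel line 0.0166 [ 0. -0.  0. -0.]
axis at y=0: x=-1.08 mm, yaw rel line 0.0155 [-0.3  -0.28 -0.26 -0.24 -0.3  -0.33 -0.28 -0.26]
end y -0.025853397953024215
end y 0.031606511822632154
line -0.00024159878428573454 -0.04946403354990669
line -0.0002132794166239991 -0.031848039390553966
line -1.3673614743959704e-07 0.046461262113736065
```

```bash
python3 -m creep '[[1,0.001,0.0015,0,0,0,0],[1,0,0,0,0,0,0],[1,0,0,0.0004,0,0,0],[1,0,0,0.0004,0,0,0],[1,0,0,0.0004,0,0,0],[1,0,0,0.003,0,0,0],[1,0,0,0.01,0,0,0],[1,0,0,0,0,0,0]]'
python3 - <<'E'
from h import *
import pickle
v,st=snap('wrist','w9'); pickle.dump((v,st),open('w9.pkl','wb'))
crop(v,180,200,180,110,4.4,'w9c')
E
```

```text
t: 18.75
tool_pos: [0.4811, -0.1965, 0.08]
tool_rot: [-0.491, 0.871, -0.001, 0.001]
contact_force: [-0.4, -0.7, -0.1]
finger_gap: 0.003
```

View pics/w9c.png

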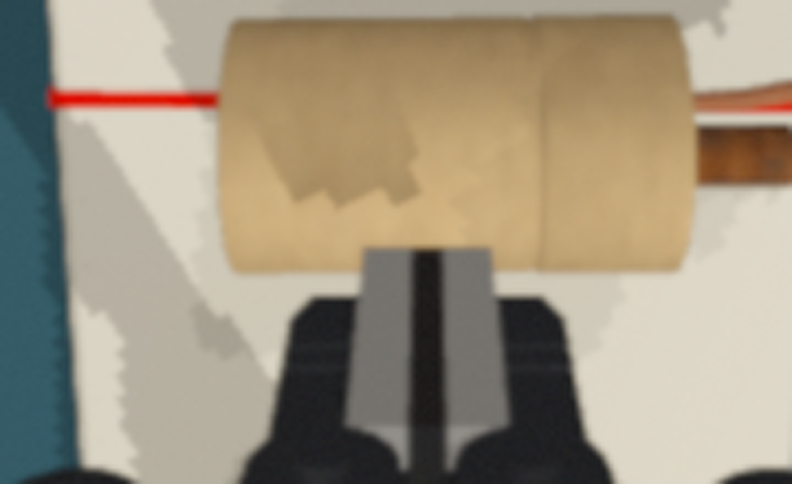

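Run:
```python
from onedge import *
v,st=pickle.load(open('w9.pkl','rb'))
C=lambda x,y:(180+(x+.5)/4.4-.5,200+(y+.5)/4.4-.5)
p=edge(v,st,[C(240,19),C(380,17.7),C(520,16.5),C(670,15)],-.0)
p=edge(v,st,[C(240,19),C(380,17.7),C(520,16.5),C(670,15),C(245,272),C(340,272),C(590,271),C(675,271)],-.0)
for c in ((219,130),(695,130)): print('end y',(plane(v,C(*c),.037,st)[:2]-L)@yl)
for c in ((70,99),(190,100),(770,107)): q=(plane(v,C(*c),.014,st)[:2]-L); print('line',q@xl,q@yl)
```

```text
axis at y=0: x=-0.25 mm, yaw rel line 0.0183 [ 0.    0.   -0.01  0.01]
axis at y=0: x=-0.58 mm, yaw rel line 0.0157 [-0.37 -0.33 -0.29 -0.23 -0.42 -0.35 -0.3  -0.24]
end y -0.0268280575759092
end y 0.030235902955965507
line -0.0003057564991901849 -0.05036785611559414
line -0.00030737438491509786 -0.0340776789133106
line 1.5999563897931642e-06 0.04461879465744009
```

```bash
python3 -m creep '[[1,0,0,0.041,0,0,0],[1,0,0,0.041,0,0,0],[1,0,0,0.041,0,0,0],[1,0,0,0.041,0,0,0],[1,0,0,0.041,0,0,0],[1,0.0144,0.0246,0,0,0,0],[1,0.0144,0.0246,0,0,0,0],[1,0.0144,0.0246,0,0,0,0],[1,0.0144,0.0246,0,0,0,0],[1,0.0144,0.0246,0,0,0,0],[1,0.0144,0.0246,0,0,0,0]]'; python3 -m creep '[[1,0,0,0,0,0,0],[1,0,0,0,0,0,0]]'
python3 - <<'E'
from onedge import *
st=sensors.get_state(); p=st['tool_pos'][:2]-L; print(p@xl,p@yl,st['joints'])
a,_=snap('scene'); b,_=snap('side'); w,_=snap('wrist','w10')
crop(a,150,90,160,120,5,'sc2'); crop(b,210,140,140,110,5,'sd2')
pickle.dump((a,b,w,st),open('s2.pkl','wb'))
E
```

```text
t: 19.9
tool_pos: [0.5669, -0.047, 0.284]
tool_rot: [-0.491, 0.871, 0.0, 0.0]
contact_force: [-0.3, -0.2, -0.2]
finger_gap: -0.001
t: 20.1
tool_pos: [0.5664, -0.0476, 0.2834]
tool_rot: [-0.492, 0.871, -0.0, -0.001]
contact_force: [-0.9, 0.3, -0.2]
finger_gap: -0.001
0.1782812304846092 0.0046053588447021255 [-0.70388205  0.5467301   1.03621672  1.96125696 -0.57401551  0.9644237
 -3.06964268]
```

View pics/sc2.png

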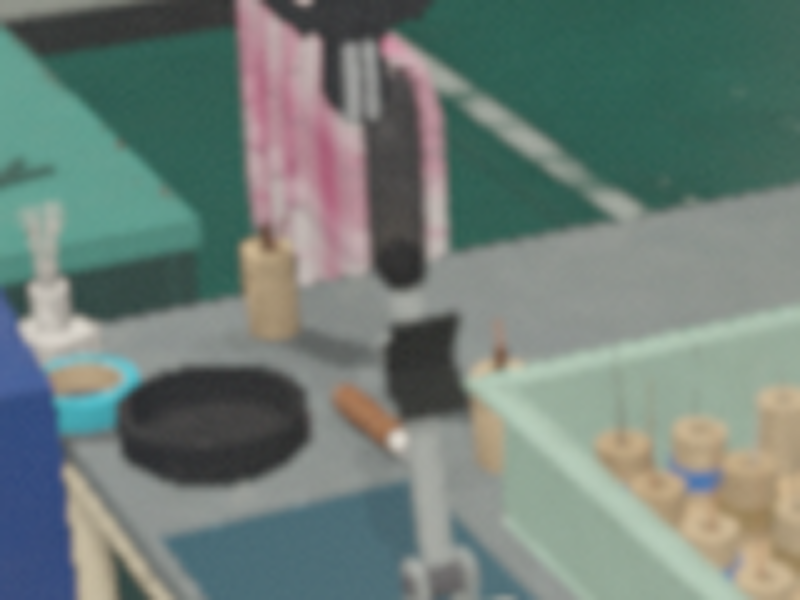

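View pics/sd2.png

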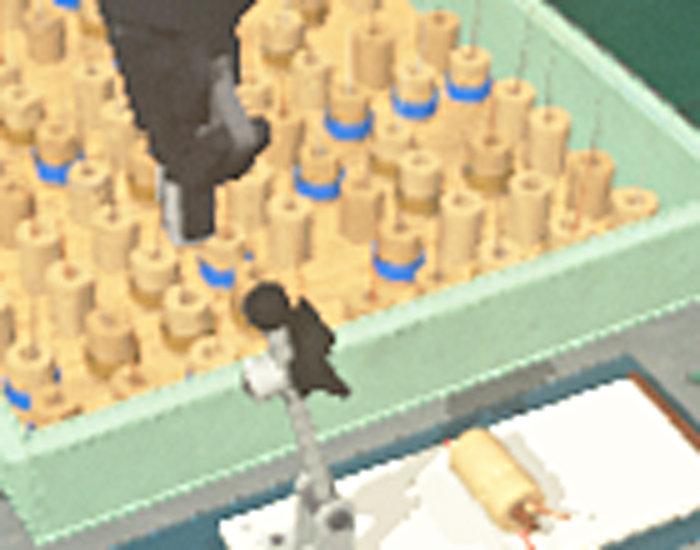

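View pics/w10.png

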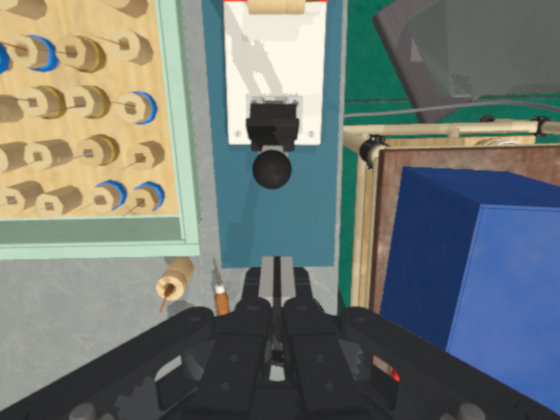

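The knob is at about (230,142) in the scene view, (263,201) in the side view and (272,168) in the wrist view. The tip is behind it. Joint 7 is near its limit at -3.07, so I'll turn +90° about z here, above everything.

```bash
python3 -m creep '[[1,0,0,0,0,0,0.14],[1,0,0,0,0,0,0.143],[1,0,0,0,0,0,0.143],[1,0,0,0,0,0,0.143],[1,0,0,0,0,0,0.143],[1,0,0,0,0,0,0.143],[1,0,0,0,0,0,0.143],[1,0,0,0,0,0,0.143],[1,0,0,0,0,0,0.143],[1,0,0,0,0,0,0.143],[1,0,0,0,0,0,0.144],[1,0,0,0,0,0,0]]'
python3 - <<'E'
from onedge import *
a,b,w,s0=pickle.load(open('s2.pkl','rb'))
for obs in ([(a,(229.6,142.2),None),(b,(263,200.6),None)],[(a,(229.6,142.2),None),(b,(263,200.6),None),(w,(272,168.5),s0)]):
    k=tri(obs); q=k[:2]-L; print('knob',k,q@xl,q@yl,'q',np.arctan2(k[2]-.06,.107-q@xl))
st=sensors.get_state(); p=st['tool_pos'][:2]-L; print(p@xl,p@yl,st['tool_pos'][2],st['joints'].round(2),R.from_quat(st['tool_rot']).as_matrix()[:2,0])
E
```

```text
t: 21.45
tool_pos: [0.5658, -0.05, 0.2845]
tool_rot: [0.963, -0.27, 0.0, -0.0]
contact_force: [0.3, -0.3, 0.1]
finger_gap: -0.002
knob [ 0.54665047 -0.08402051  0.20754788] 0.13694074344704868 0.0023114187434901136 q 1.7710001304048926
knob [ 0.54806302 -0.08307952  0.20735806] 0.1384837863415338 0.0016044820635308247 q 1.7812865625728722
0.17598401883428985 0.003871989756689951 0.2845096730230689 [-0.43  0.4   0.59  1.95 -0.29  0.87 -1.81] [ 0.85404958 -0.52019153]
```

```bash
python3 -m creep '[[1,0.001,-0.0007,-0.024,0,0,0],[1,0,0,-0.024,0,0,0],[1,0,0,-0.0225,0,0,0],[1,0,0,0,0,0,0]]'|grep -E "t:|pos|force"; python3 -m creep '[[1,-0.0026,-0.0043,0,0,0,0],[1,-0.0026,-0.0043,0,0,0,0],[1,-0.0026,-0.0043,0,0,0,0],[1,-0.0026,-0.0043,0,0,0,0],[1,-0.0026,-0.0043,0,0,0,0],[1,-0.0026,-0.0043,0,0,0,0]]'|grep -E "t:|pos|force"
```

```text
t: 21.85
tool_pos: [0.565, -0.0494, 0.2111]
tool_rot: [0.963, -0.271, -0.003, 0.001]
contact_force: [-0.0, -0.2, 0.6]
t: 22.45
tool_pos: [0.5521, -0.075, 0.2139]
tool_rot: [0.963, -0.269, 0.0, -0.0]
contact_force: [0.3, 1.7, 0.5]
```

Run:
```python
from onedge import *
st=sensors.get_state(); p=st['tool_pos'][:2]-L; print(p@xl,p@yl,st['tool_pos'][2],st['contact_force'].round(1))
a,_=snap('side'); crop(a,210,140,140,110,5,'sd3')
```

```text
0.14744304671212996 0.002412102639299595 0.2138528063282982 [0.3 1.7 0.5]
```

View pics/sd3.png

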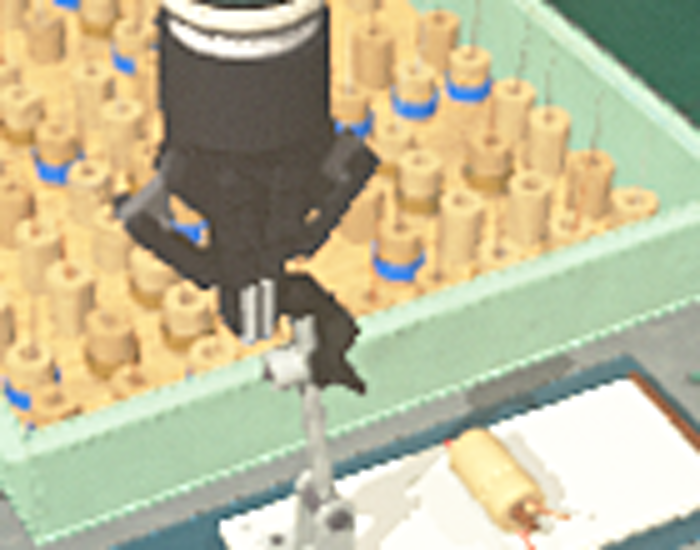

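The finger is on the knob and the arm is coming upright. Core is undisturbed. Continuing.

```bash
python3 -m creep '[[1,-0.0026,-0.0043,0,0,0,0],[1,-0.0026,-0.0043,0,0,0,0],[1,-0.0026,-0.0043,0,0,0,0],[1,-0.0026,-0.0043,0,0,0,0],[1,-0.0026,-0.0043,0,0,0,0],[1,-0.0026,-0.0043,0,0,0,0],[1,-0.0026,-0.0043,0,0,0,0],[1,-0.0026,-0.0043,0,0,0,0],[1,-0.0026,-0.0043,-0.0005,0,0,0],[1,-0.0026,-0.0043,-0.0005,0,0,0]]'|grep -E "t:|pos|force"; python3 -m creep '[[1,-0.0026,-0.0043,-0.0007,0,0,0],[1,-0.0026,-0.0043,-0.0007,0,0,0],[1,-0.0026,-0.0043,-0.0007,0,0,0],[1,-0.0026,-0.0043,-0.0007,0,0,0]]'|grep -E "t:|pos|force"
python3 - <<'E'
from onedge import *
st=sensors.get_state(); p=st['tool_pos'][:2]-L; print(p@xl,p@yl,st['tool_pos'][2],st['contact_force'].round(1))
a,_=snap('side'); crop(a,210,140,140,110,5,'sd4')
E
```

```text
t: 23.5
tool_pos: [0.5255, -0.1181, 0.2123]
tool_rot: [0.963, -0.269, -0.0, 0.0]
contact_force: [-0.1, 0.4, -0.3]
t: 23.9
tool_pos: [0.5154, -0.1355, 0.2096]
tool_rot: [0.963, -0.269, 0.0, 0.0]
contact_force: [-0.9, 0.8, 0.6]
0.07673959195817875 0.0018961475687406474 0.20956461064379164 [-0.9  0.8  0.6]
```

View pics/sd4.png

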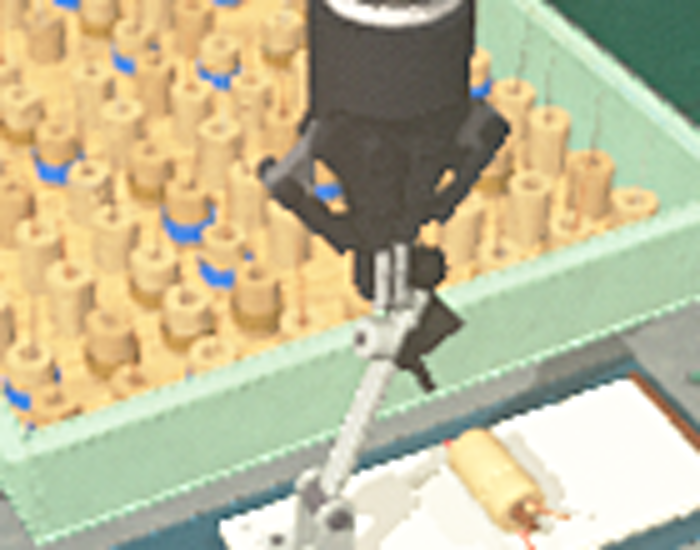

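```bash
python3 -m creep '[[1,-0.0026,-0.0043,-0.0007,0,0,0],[1,-0.0026,-0.0043,-0.0007,0,0,0],[1,-0.0026,-0.0043,-0.0007,0,0,0],[1,-0.0026,-0.0043,-0.0005,0,0,0],[1,0,0,0,0,0,0],[1,0,0,0,0,0,0],[1,0,0,0,0,0,0],[1,0,0,0,0,0,0]]'|grep -E "t:|pos|force"
python3 - <<'E'
from onedge import *
st=sensors.get_state(); p=st['tool_pos'][:2]-L; print(p@xl,p@yl,st['tool_pos'][2],st['contact_force'].round(1))
a,_=snap('side'); crop(a,210,140,140,110,5,'sd5')
E
```

```text
t: 24.75
tool_pos: [0.5053, -0.152, 0.207]
tool_rot: [0.963, -0.268, 0.0, -0.0]
contact_force: [-0.5, 0.1, -0.2]
0.0574258912879294 0.0017575413207865014 0.20699974522685965 [-0.5  0.1 -0.2]
```

View pics/sd5.png

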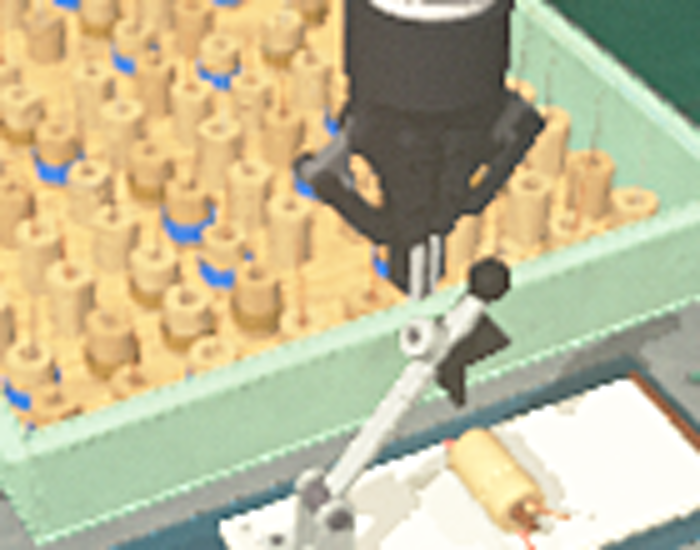

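The arm has left the finger and is sinking on its own. Raising the hand clear.

```bash
python3 -m creep '[[1,0,0,0.015,0,0,0],[1,0,0,0.02,0,0,0],[1,0,0,0.02,0,0,0],[1,0,0,0.02,0,0,0],[1,0,0,0.02,0,0,0],[1,0,0,0,0,0,0],[1,0,0,0,0,0,0],[1,0,0,0,0,0,0],[1,0,0,0,0,0,0],[1,0,0,0,0,0,0],[1,0,0,0,0,0,0],[1,0,0,0,0,0,0]]'>/dev/null;  python3 -m creep '[[1,0,0,0,0,0,0],[1,0,0,0,0,0,0],[1,0,0,0,0,0,0],[1,0,0,0,0,0,0],[1,0,0,0,0,0,0],[1,0,0,0,0,0,0],[1,0,0,0,0,0,0],[1,0,0,0,0,0,0],[1,0,0,0,0,0,0],[1,0,0,0,0,0,0]]'
python3 - <<'E'
from onedge import *
a,_=snap('side'); crop(a,210,160,150,110,5,'sd6')
b,_=snap('scene'); crop(b,190,140,140,150,4,'sc6')
v,st=snap('wrist','w11'); pickle.dump((a,b,v,st),open('s6.pkl','wb'))
E
```

```text
t: 27.0
tool_pos: [0.5051, -0.1522, 0.302]
tool_rot: [0.963, -0.269, -0.0, 0.0]
contact_force: [-0.7, -0.5, 0.2]
finger_gap: -0.0
```

View pics/sd6.png

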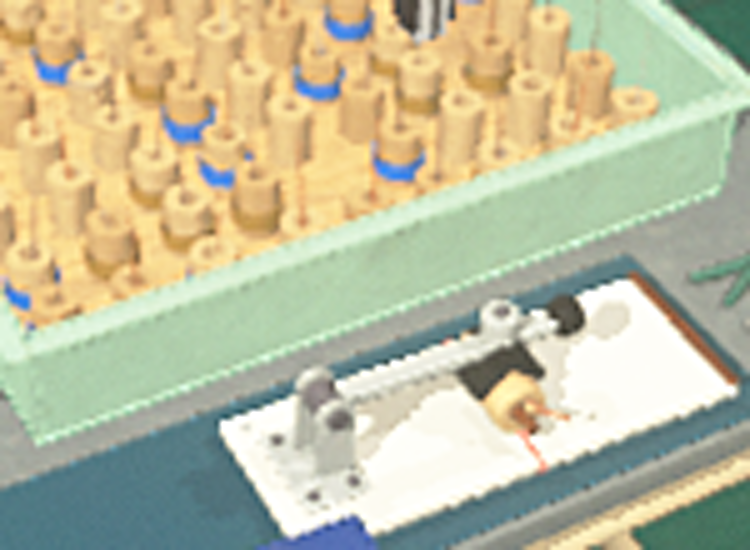

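View pics/sc6.png

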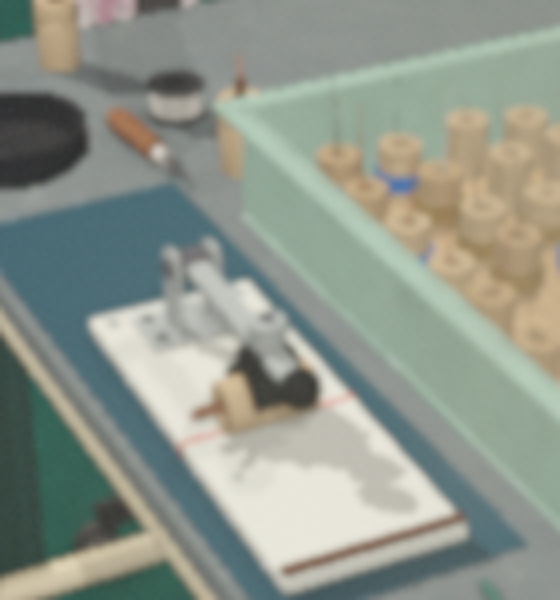

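View pics/w11.png

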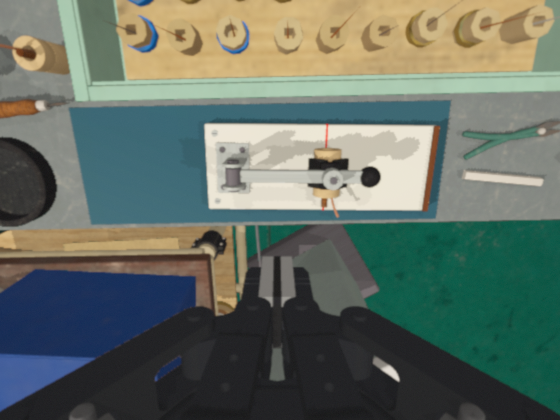

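The arm is down with its saddle on the core, which lies on the line near (327,170) in the wrist view. I'll check the numbers.

Run:
```python
from onedge import *
a,b,v,st=pickle.load(open('s6.pkl','rb'))
k=tri([(b,(190+297/4-.4,140+390/4-.4),None),(a,(210+565/5-.4,160+314/5-.4),None),(v,(370,177),st)]); q=k[:2]-L
print('knob',k,q@xl,q@yl,'q',np.arcsin((k[2]-.06)/.15))
crop(v,285,115,110,110,6,'w11c')
```

```text
knob [ 0.45113768 -0.23901442  0.05958398] -0.045119010996637274 0.0020814992380785184 q -0.002773483669011634
```

View pics/w11c.png

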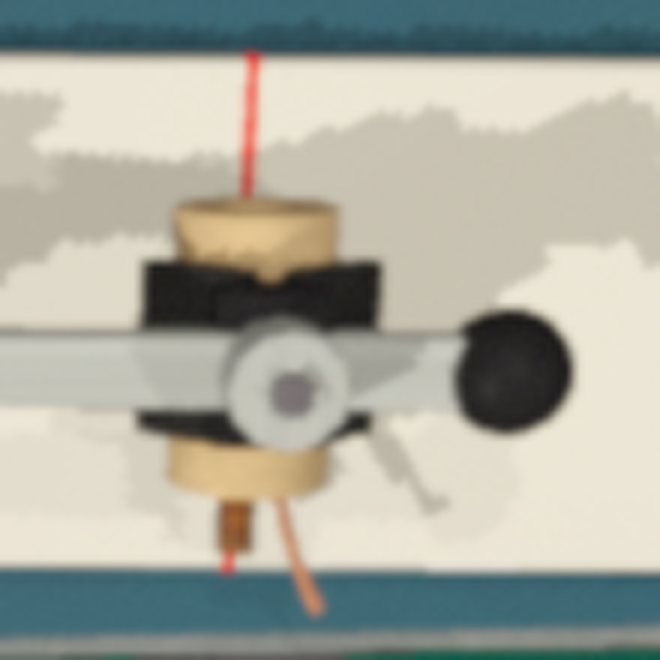

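Run:
```python
from onedge import *
a,b,v,st=pickle.load(open('s6.pkl','rb'))
C=lambda x,y:(285+(x+.5)/6-.5,115+(y+.5)/6-.5)
edge(v,st,[C(175,215),C(174,250),C(169,450),C(168,470),C(339,215),C(338,250),C(328.5,450),C(328,470)],0.)
for c in ((253,60),(249,180),(229,565)): q=(plane(v,C(*c),.014,st)[:2]-L); print('line',q@xl,q@yl)
t1=(plane(v,C(255,212),.0463,st)[:2]-L)@yl;t2=(plane(v,C(248,500),.0463,st)[:2]-L)@yl;print(t1,t2)
```

```text
axis at y=0: x=-0.30 mm, yaw rel line 0.0167 [-0.4  -0.36 -0.3  -0.2  -0.43 -0.31 -0.31 -0.22]
line -7.5323798798090135e-06 -0.05250076199993922
line -0.00041710074720553004 -0.02906322600430395
line -0.00031566238341471363 0.05196195175722505
-0.02677762280989803 0.028768341165896952
```

```bash
python3 -c "
from cell import robot,sensors
print(robot.job_done()); s=sensors.get_state(); print(s['t'],s['contact_force'])"
```

```text
the job is handed in; nothing more can be done
None
the job is handed in; nothing more can be done
```

The core is on the red line with the saddle resting on it, and I handed the job in at about 27 s of the 67 s allowed.

- **Rolling:** I rolled the core about 80 mm to the line in five strokes of the closed fingertip on its top. I then pushed the hold-down arm over by its knob, let it sink on its own, and raised the hand clear to a TCP height of about 0.30 m.
- **Last checks:** The core axis is within about 0.3 mm of the line, is centred within about 1–2 mm along it, and has a yaw of about 0.017 rad. The knob position gives an arm angle of about 0.00 rad, so the saddle is on the core. The wrist force reads zero within noise. In the last pictures the nippers, solder bar, awl and standing core look unmoved. I did not check the eraser there, but nothing came near it.
- **What did not go as planned:**
  - One descent pressed the core with about 31 N briefly before I backed off.
  - Several strokes ran at 11–16 N, above the light 2–10 N.
  - Twisting the fingertip did not take out the core's small yaw, and pulling sideways during later strokes reduced it only from 0.028 to 0.017 rad.

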